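Grease a crimping die with the angled brush

ROBOT

A 7-joint arm with a two-finger parallel gripper is mounted at the origin on a cart in front of the work surface, level with it; the furniture and walls round the work are solid. World frame = base frame: x ahead of the robot, y to its left, z up, the work surface at z = 0. Lengths are in m, angles in rad, forces in N, time in s.
With the tool pointing down it reaches from about 0.4 to 0.85 m from the base axis. Payload 10.4 kg.
Tool frame: the origin (TCP) lies at the very end of the fingers, on their centre line; the grasp point (between the pads) lies 19 mm behind it; z points along the fingers, y is the direction in which the jaws open and shut (so a half turn about z gives the same grasp; the last joint's range is limited). The gripper opens to 85 mm and grips with 20 to 120 N. Pads are 22 mm wide; open, the fingers measure 114 mm over their backs; the gripper's body (76 mm by 85 mm) begins 54 mm behind the grasp point. The pads swing forward as they close: fully open they stand 13 mm farther back than shut.
Start: joints at [1.086, 0.332, -0.065, 1.46, 0.022, 1.35, -0.088], TCP at [0.279, -0.56, 0.201] pointing down, gripper open.
Joint ranges: [-2.6, 2.6], [-0.5, 2.12], [-1.47, 1.34], [0.16, 2.42], [-1.27, 4.41], [0.06, 2.06], [-2.6, 2.6]. Speed limits (rad/s): [2.22, 2.22, 2.79, 2.79, 3.14, 3.14, 3.14].

INTERFACE

Orientations are given as a unit quaternion [x, y, z, w].
In Python, from workcell import get_obs, camera, camera_info, hand_in gives the robot as it stands.
- The arm moves only by the tool move_arm, never from a script. Its argument "moves" is a list of rows, each a list of 3 entries, a list of its own where there are three numbers: the shift along the tool's x, y, z in units of 25 mm (1.0 is 25 mm), then the turn, a rotation vector about the tool's x, y, z in degrees, then the opening, from 0 (shut) to 1 (fully open). A call has 1 to 5 rows; each row shifts and turns the commanded pose from where the row before left it, along the tool's axes as they then stand; what a row does not reach is not made up. A row lasts 1/8 s, in which the tool goes at most 62.5 mm and 10.7 degrees, less where a joint would pass 70% of its speed; a pose out of reach is approached as far as the arm can. A call is refused whole if a number of a shift passes 1 or a number of a turn 10.7, either way. A call with a gripper value outside its range is refused whole. The fingers move at their own pace and stop on an object; "squeeze" is the grip in N (left out, the last holds). Time passes only in rows, so rows that do not move let the fingers close. It gives the time, the measured TCP pose, the force and the opening at its end, in the units of the state.
- get_obs(): the state, without advancing time (a new reading comes with each control period).
- camera(name): name is "scene" or "top" or "wrist"; returns the picture (480x640x3 uint8, red, green, blue); there is no depth.
- camera_info(name): a dict with "fx", "fy", "cx", "cy" (pixels), "origin" and "rotation" of the camera in the world. Camera axes: x right, y down, z forward; pixel columns grow to the right and rows downward; lengths in m; the calibration is good to about 2 mm. A picture is of the moment at which its call begins: read the wrist's pose just before it. camera_info takes no time and is no camera call; for the wrist camera it gives the pose at the moment of the call.
- hand_in(): hands the job in, once; it reports no verdict.
The state is a dict: "clock": time; "joint_pos": joint angles; "joint_velocities": joint speeds; "tau": joint torques, N m; "position": TCP position; "ee_rot": TCP orientation; "ft_force": force on the tool from outside, world axes, zero at the start; "torque": the same for the moment, N m; "grip_width": opening from 0.0 (shut) to 1.0 (fully open).
Only numpy, scipy, OpenCV 4.12 (cv2) and the standard library are available. Lean on these libraries where they do the work, as an engineer would, in place of code of your own. Each camera call takes 0.05 s, during which the arm holds its last target. There are 200 camera calls.

TASK

Take the angled grease brush off its rest, dip the bristles down near the bottom of the open blue pot, then dab them gently on the middle of the top of the steel die standing in the yellow tray. Lay the brush back in both forks of its rest and let go. Do not shove or tip the pot or the die, and leave the other two dies and the lidded white pot alone.

Things in the scene. Friction and masses are not known exactly. Their poses are not given: they have to be found in the camera images.
- brush_grip (a point): Loose angled brush, 70 g; point on its wooden handle's axis at the balance: grip here. Handle along x, -105 to +80 mm (red cap to -113), 18 mm wide (y), 16 high (z). At the +x end a steel neck bends down; the bristles hang at x = +110 mm and end 92 mm below the handle axis. It starts level in the rest (z up), bristles hanging free, frame parallel to the rest's.
- brush_tip (a point): Centre of the lower end of the bristles, a brown bundle 13 mm across and 30 mm long under a brass ferrule of 16 mm. The bristles give way upward into the ferrule: they start to yield at 0.6 N, then 0.3 N more per mm, up to 12 mm. Beyond that they are hard.
- rest_saddle (a point): Fixed grey brush rest; point midway between its forks, where the handle's axis lies, 112 mm above the bench. x runs from fork to fork (10 mm thick, at x = -55 and +55 mm). Each has a slot open at the top, 26 mm wide with flared mouth, floor 8 mm below this point, prongs up to 22 mm above it. Dark foot 150 x 70 x 12 mm.
- pot_floor (a point): Loose open blue plastic pot, about 300 g, round, 62 mm high, 75 mm over the rim, walls 3 mm; inside 60 mm wide at the bottom and 69 mm at the rim. This point is the centre of its inner floor, 4 mm above the bench, rim 58 mm above this point. It looks empty: only a film of grease is left, not modelled.
- die_top (a point): Centre of the top face of the die to be greased: loose plain steel-grey block 37 x 36 mm and 56 mm high, slightly wedge-shaped in plan, standing upright in the yellow tray (85 x 85 mm, rim 14 mm high), top about 60 mm above the bench. z points up.
- tray: Fixed shallow yellow tray, 85 x 85 x 14 mm, origin under its centre on the bench.
- die_1: Bystander: a like grey die, 37 x 36 x 56 mm, standing on the bare bench; origin at its underside.
- die_2: Bystander: a like grey die, 37 x 36 x 56 mm, standing on the bare bench; origin at its underside.
- white_pot: Bystander: white pot with its lid shut, 73 x 69 x 69 mm, on the bench; origin at its underside.
Not all that is in view belongs to the job. There is more than one size of the part that bears rest_saddle; the job needs the larger.

How it is judged:
On the way, in this order (a step that is already met when the one before it is completed fails the run):
1. the bristles' lower end is inside the open pot, within 25 mm of its inner floor, the brush held in the gripper (horizontal distance between brush_tip and pot_floor below 0.03 m and z of brush_tip in the frame of pot_floor between -0.005 and 0.025 m and contact force between the fingers and brush above 1 N), for 0.2 s.
2. the bristles press on the top face of the die in the tray, within 13 mm of its centre (horizontal distance between brush_tip and die_top below 0.013 m and z of brush_tip in the frame of die_top above -0.004 m and contact force between bristles and die_0 above 0.3 N and contact force between the fingers and brush above 1 N), for 0.2 s.
At the end, for the whole second after the job is handed in: Brush at rest in both forks (within 25 mm lengthwise, 8 mm sideways, 6 mm in height), bristles hanging down; open pot upright within 25 mm of its start, die upright in its tray within 20 mm; the other dies and the lidded pot within 15 mm of theirs (x of brush_grip in the frame of rest_saddle between -0.025 and 0.025 m and y of brush_grip in the frame of rest_saddle between -0.008 and 0.008 m and z of brush_grip in the frame of rest_saddle between -0.006 and 0.006 m and angle between the x axis of brush_grip and the x axis of rest_saddle, either way round below 0.12 rad and angle between brush_grip's own z axis and vertical below 0.15 rad and linear speed of brush below 0.02 m/s and distance of pot_floor from where it was at the start of the episode below 0.025 m and angle between each of pot_floor, die_top's own z axis and vertical below 0.1 rad and distance of die_top from where it was at the start of the episode below 0.02 m and distance of each of die_1, die_2, white_pot from where it was at the start of the episode below 0.015 m); the robot touches nothing.
It fails at once if the open pot is tipped (more than 0.25 rad) or shoved (more than 25 mm) (angle between pot_floor's own z axis and vertical above 0.25 rad or distance of pot_floor from where it was at the start of the episode above 0.025 m).
It fails at once if the die in the tray is tipped (more than 0.25 rad) or shoved (more than 20 mm) (angle between die_top's own z axis and vertical above 0.25 rad or distance of die_top from where it was at the start of the episode above 0.02 m).
It fails at once if the brush is pushed on the die with more than 12 N (contact force between brush and die_0 above 12 N).
It fails at once if another die or the lidded white pot is moved more than 15 mm or touched with the bristles (distance of any of die_1, die_2, white_pot from where it was at the start of the episode above 0.015 m or contact force between bristles and die_1 above 0.3 N or contact force between bristles and die_2 above 0.3 N or contact force between bristles and white_pot above 0.3 N).
It also fails if it takes over 48 s, if anything falls off the work surface, if the arm or the gripper's body presses on something with over 40 N, if the wrist force passes 120 N, or if a joint passes its speed limit or range.

## Working session

There is one attempt and no reset: what is moved stays moved. The work goes in short steps, Python scripts to look and compute and a tool call to move; the robot and the scene stay as the last step left them, time stands still between calls to the robot, and variables do not carry over. Pictures are saved under pics/ and viewed, about 8 in all and at most 12, crops included, and the job is handed in when it is done.

Besides the shell and the picture viewer there is one more tool, called after "Call:" as name([rows], argument=value, ...), one row to a line, values as JSON. move_arm: Moves the arm, as the interface text tells. Its arguments: {"type":"object","properties":{"moves":{"type":"array","items":{"type":"array"}},"squeeze":{"type":"number"}},"required":["moves"]}

```bash
mkdir -p pics; ls; python3 - <<'E'
from workcell import *
import cv2
for n in ("scene","top"):
    im=camera(n); cv2.imwrite(f"pics/{n}0.png",im[:,:,::-1])
    i=camera_info(n); print(n,i)
print(get_obs())
E
```

```text
pics
scene {'fx': 475.34283834559693, 'fy': 475.34283834559693, 'cx': 324.38766820691717, 'cy': 234.81449391535494, 'origin': array([-0.28868585,  0.3837444 ,  0.98932003]), 'rotation': array([-0.41122949,  0.81281276, -0.36386026,  0.19450306])}
top {'fx': 588.9425938293693, 'fy': 588.9425938293693, 'cx': 312.67740244348914, 'cy': 242.81881271016024, 'origin': array([-0.57659631, -0.37134322,  1.74003063]), 'rotation': array([ 0.72477993, -0.61961345,  0.19408505, -0.23044354])}
{'clock': 0.1, 'joint_pos': array([ 1.08642543,  0.33280148, -0.06468499,  1.46085709,  0.02162099,
        1.34987528, -0.08849153]), 'joint_velocities': array([ 0.00013658, -0.00063954,  0.00044044, -0.00085268,  0.00244525,
       -0.00030464, -0.00032003]), 'tau': array([ 1.31024502e-03, -6.26747131e+01,  4.89735254e-02, -3.92428637e+01,
        1.61749008e-02,  6.92147529e-03,  4.51801122e-05]), 'position': array([ 0.2782778 , -0.5592234 ,  0.20010008]), 'ee_rot': array([ 9.73461891e-01,  2.28848332e-01, -1.81493058e-04, -5.95597956e-04]), 'ft_force': array([ 0.27381477,  0.06503063, -0.44073767]), 'torque': array([-0.03871367, -0.02923493, -0.01713025]), 'grip_width': 0.9986365204777891}
```

View pics/scene0.png

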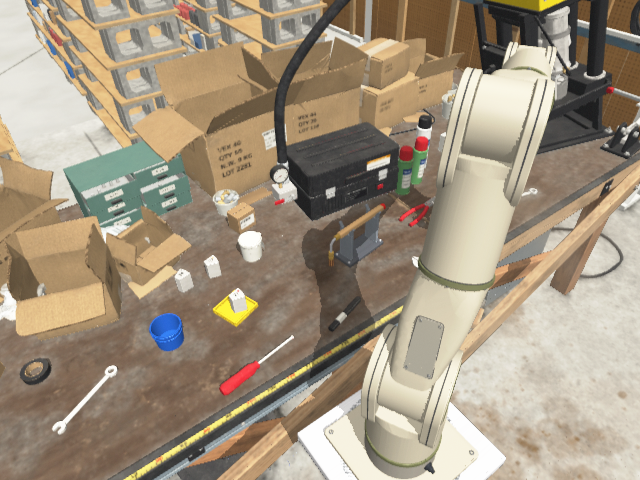

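View pics/top0.png

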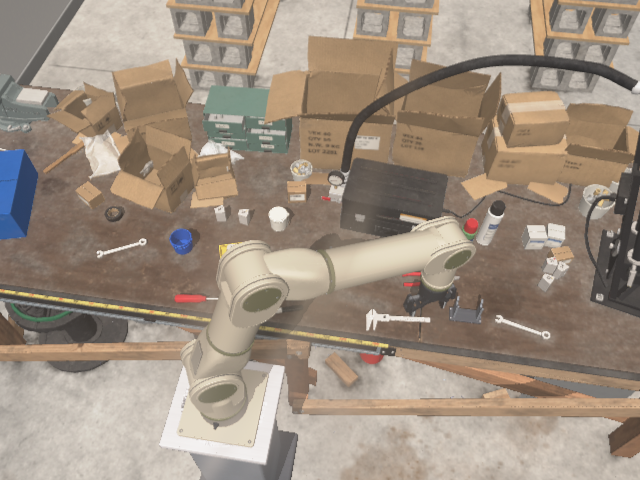

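The scene view shows the brush in a grey rest at about (357,237), the blue pot at (167,332), the yellow tray with its die at (237,302), bystander dies at (183,281) and (212,267), and the white pot at (250,246). The top view shows a second, empty rest at (465,312), so I need to compare sizes. I'll enlarge both.

```bash
cat > h.py <<'E'
import numpy as np, cv2
from scipy.spatial.transform import Rotation as R
from workcell import *
def ray(i,p):
    d=np.array([(p[0]-i["cx"])/i["fx"],(p[1]-i["cy"])/i["fy"],1.])
    return np.array(i["origin"]),R.from_quat(i["rotation"]).apply(d)
def onz(i,p,z):
    o,d=ray(i,p); return o+d*(z-o[2])/d[2]
def proj(i,P):
    c=R.from_quat(i["rotation"]).inv().apply(np.array(P)-i["origin"])
    return np.array([i["fx"]*c[0]/c[2]+i["cx"],i["fy"]*c[1]/c[2]+i["cy"]])
def tri(rays):
    A=np.zeros((3,3));b=np.zeros(3)
    for o,d in rays:
        d=d/np.linalg.norm(d);M=np.eye(3)-np.outer(d,d);A+=M;b+=M@o
    return np.linalg.solve(A,b)
E
python3 - <<'E'
from h import *
s=cv2.imread("pics/scene0.png");t=cv2.imread("pics/top0.png")
a=cv2.resize(s[190:290,310:410],None,fx=4,fy=4,interpolation=cv2.INTER_CUBIC)
b=cv2.resize(t[270:345,420:520],None,fx=4,fy=4,interpolation=cv2.INTER_CUBIC)
b=cv2.copyMakeBorder(b,0,100,0,0,cv2.BORDER_CONSTANT)
c=cv2.resize(s[250:350,140:270],(390,300)) if 0 else None
cv2.imwrite("pics/c1.png",np.hstack([a,b]))
# rough positions
i=camera_info("scene");j=camera_info("top")
hs=cv2.cvtColor(s,cv2.COLOR_BGR2HSV)
def blob(lo,hi,roi):
    x0,y0,x1,y1=roi;m=np.zeros(hs.shape[:2],np.uint8);m[y0:y1,x0:x1]=cv2.inRange(hs,lo,hi)[y0:y1,x0:x1]
    n,l,st,ce=cv2.connectedComponentsWithStats(m);k=1+np.argmax(st[1:,4]);return st[k],ce[k],(l==k)
for name,lo,hi,roi in (("blue",(100,120,40),(125,255,255),(130,290,210,370)),("yellow",(22,150,120),(35,255,255),(200,280,270,335))):
    st,ce,m=blob(lo,hi,roi);print(name,st,ce)
    c=max(cv2.findContours(m.astype(np.uint8),0,2)[0],key=len)
    if name=="blue":
        # rim: left/right extremes lie on rim
        pts=c[:,0]; L=pts[pts[:,0].argmin()];Rr=pts[pts[:,0].argmax()];T=pts[pts[:,1].argmin()]
        print("rim",onz(i,L,.062),onz(i,Rr,.062),onz(i,T,.062))
    else:
        print("tray",cv2.boxPoints(cv2.minAreaRect(c)).tolist()); 
        for q in cv2.approxPolyDP(cv2.convexHull(c),5,True)[:,0]: print(q,onz(i,q,.014))
for p in ((334,236),(382,207)): print("handle",onz(i,p,.112))
E
```

```text
blue [ 149  313   35   38 1000] [166.884 331.256]
rim [0.5579472  0.31915466 0.062     ] [0.4773093 0.2653303 0.062    ] [0.57489834 0.26886888 0.062     ]
yellow [213 296  45  31 620] [233.79677419 310.65483871]
tray [[211.50003051757812, 309.5000305175781], [237.50003051757812, 283.5000305175781], [258.5000305175781, 304.5000305175781], [232.50003051757812, 330.5000305175781]]
[257 303] [0.50559105 0.05256303 0.014     ]
[236 326] [0.47074027 0.1342972  0.014     ]
[213 311] [0.55129104 0.15992764 0.014     ]
[226 296] [0.57801156 0.10808033 0.014     ]
handle [ 0.50977672 -0.20875017  0.112     ]
handle [ 0.52843123 -0.40168643  0.112     ]
```

View pics/c1.png

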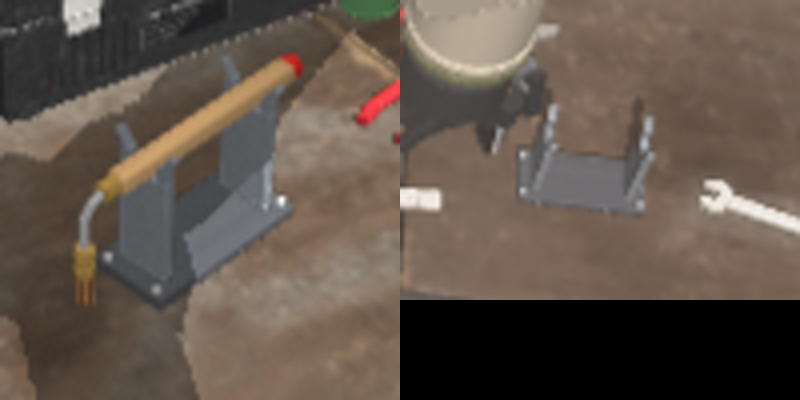

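The left crop shows the brush lying in a rest, with the bristles at crop (87,300) and the foot corners at (105,258), (160,303) and (290,210). The right crop shows the empty rest with foot corners at (520,150/195) and (643,210). Candidates for the rest are the occupied one at scene (357,237) and the empty one at top (465,312). I'll check their foot lengths against 150 mm.

```bash
python3 - <<'E'
from h import *
i=camera_info("scene");j=camera_info("top")
S=lambda x,y:(310+x/4-.4,190+y/4-.4); T=lambda x,y:(420+(x-400)/4-.4,270+y/4-.4)
f=[onz(i,S(*p),.012)for p in((105,258),(160,303),(290,210))]
print(f,np.linalg.norm(f[2]-f[1]),np.linalg.norm(f[0]-f[1]))
g=[onz(j,T(*p),.012)for p in((518,150),(520,197),(643,212))]
print(g,np.linalg.norm(g[2]-g[1]),np.linalg.norm(g[0]-g[1]))
print("rest centre",(f[0]+f[2])/2)
a=onz(i,S(120,178),.112);b=onz(i,S(291,66),.112);print("handle ends (117,?),cap",a,b,np.linalg.norm(a-b),"dir",np.degrees(np.arctan2(*(a-b)[[1,0]])))
d=(f[1]-f[2]);print("foot dir",np.degrees(np.arctan2(d[1],d[0])))
# die top & bystanders, bright blobs
s=cv2.imread("pics/scene0.png");t=cv2.imread("pics/top0.png")
a=cv2.resize(s[250:355,145:265],None,fx=5,fy=5,interpolation=cv2.INTER_CUBIC)
cv2.imwrite("pics/c2.png",a)
E
```

```text
[array([ 0.53220911, -0.23193313,  0.012     ]), array([ 0.47046351, -0.23541327,  0.012     ]), array([ 0.48985052, -0.37676476,  0.012     ])] 0.14267479871710706 0.06184360015205071
[array([ 0.43217006, -0.66320395,  0.012     ]), array([ 0.38828268, -0.66593947,  0.012     ]), array([ 0.38996239, -0.76549486,  0.012     ])] 0.09956956381009498 0.04397254991438271
rest centre [ 0.51102981 -0.30434894  0.012     ]
handle ends (117,?),cap [ 0.50678581 -0.22608971  0.112     ] [ 0.53110744 -0.40540337  0.112     ] 0.1809556062626856 dir 97.72430906385122
foot dir 97.80965430263294
```

View pics/c2.png

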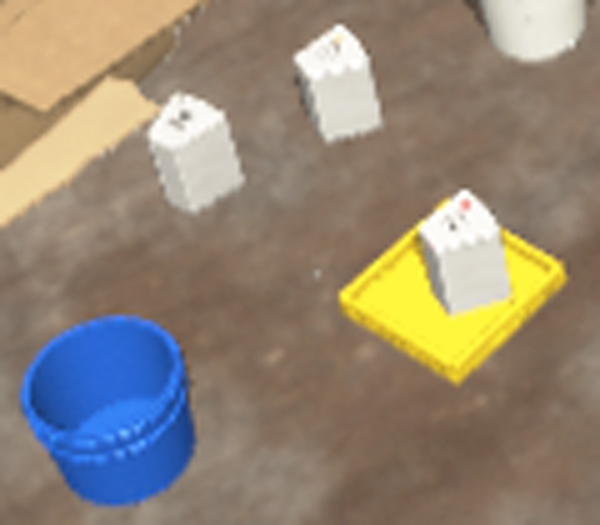

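The occupied rest measures about 143 x 62 mm against about 100 x 44 mm for the empty one. So the occupied rest at scene (357,237) is the larger one, the one the job needs. The crop confirms the blue pot with its rim centred near crop (105,385), and the target die's top near (460,222), the only die in the yellow tray. Next I go above the brush.

Call:
move_arm([
  [[1,-0.39,-0.25],[0,0,0],1],
  [[1,-0.39,-0.25],[0,0,0],1],
  [[1,-0.39,-0.25],[0,0,0],1],
  [[1,-0.39,-0.25],[0,0,0],1],
  [[1,-0.39,-0.25],[0,0,0],1],
], squeeze=60)

```text
clock: 0.72
position: [0.3691, -0.4594, 0.2319]
ee_rot: [0.973, 0.229, -0.0, -0.0]
ft_force: [0.2, -0.8, 0.0]
grip_width: 0.999
```

Call:
move_arm([
  [[1,-0.39,-0.25],[0,0,0],1],
  [[1,-0.39,-0.25],[0,0,0],1],
  [[1,-0.39,-0.25],[0,0,0],1],
  [[1,-0.39,-0.25],[0,0,0],1],
  [[1,-0.39,-0.25],[0,0,0],1],
])

```text
clock: 1.35
position: [0.4592, -0.3601, 0.2631]
ee_rot: [0.973, 0.229, -0.0, -0.0]
ft_force: [-0.1, 0.2, 0.4]
grip_width: 0.999
```

Call:
move_arm([
  [[1,-0.39,-0.25],[0,0,0],1],
  [[1,-0.39,-0.25],[0,0,0],1],
  [[1,-0.39,-0.25],[0,0,0],1],
  [[0,0,0],[0,0,-10],1],
  [[0,0,0],[0,0,-10],1],
])

```text
clock: 1.98
position: [0.5131, -0.3008, 0.2816]
ee_rot: [0.918, 0.397, -0.0, -0.0]
ft_force: [-0.3, -0.4, -0.0]
grip_width: 0.997
```

Call:
move_arm([
  [[0,0,0],[0,0,-10],1],
  [[0,0,0],[0,0,-10],1],
  [[0,0,0],[0,0,-10],1],
  [[0,0,0],[0,0,-10],1],
  [[0,0,0],[0,0,-10],1],
])

```text
clock: 2.6
position: [0.5128, -0.3012, 0.2816]
ee_rot: [0.664, 0.748, -0.0, -0.0]
ft_force: [0.5, 0.1, -0.2]
grip_width: 0.999
```

```bash
python3 - <<'E'
from h import *
o=get_obs();i=camera_info("wrist");im=camera("wrist");cv2.imwrite("pics/w1.png",im[:,:,::-1])
import pickle;pickle.dump(i,open("w1.pkl","wb"))
print(o["clock"],o["position"],o["ee_rot"],o["joint_pos"]);print(i)
print("exp grip",proj(i,[.514,-.299,.112]))
E
```

```text
2.6 [ 0.51277987 -0.30119334  0.28163499] [ 6.64005864e-01  7.47727268e-01 -8.69589038e-05 -3.71484103e-04] [ 0.77844917  0.26422451 -0.40341729  1.39584085  0.1028571   1.50299474
  0.49902671]
{'fx': 359.4444064920495, 'fy': 359.4444064920495, 'cx': 318.72719797155276, 'cy': 235.60880236291837, 'origin': array([ 0.50363526, -0.22060592,  0.45491057]), 'rotation': array([0.9856363 , 0.05916521, 0.00970113, 0.15788111])}
exp grip [319.50213375 202.78515591]
```

View pics/w1.png

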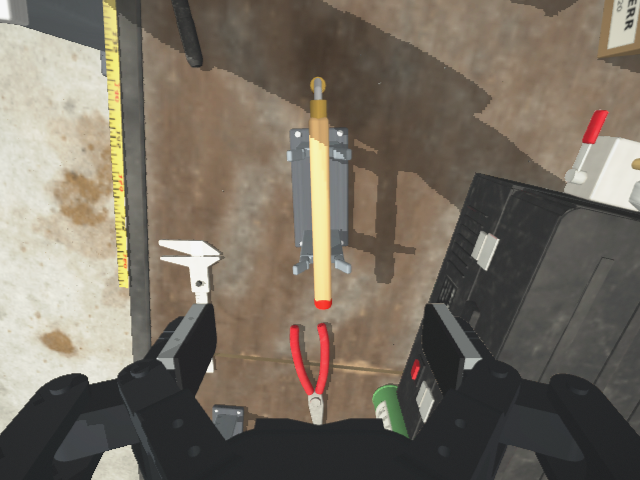

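The wrist view shows the brush handle running from (323,305) at the cap to (319,104) at the brass end, bristles up at (318,86), in the rest. The black case is on the right with its edge at (475,175)-(400,395), so finger clearance there needs a check.

```bash
python3 - <<'E'
from h import *
import pickle;i=pickle.load(open("w1.pkl","rb"))
im=cv2.imread("pics/w1.png");h=cv2.cvtColor(im,cv2.COLOR_BGR2HSV)
m=cv2.inRange(h,(8,60,90),(30,255,255));m[:,:300]=0;m[:,340:]=0;m[:110]=0;m[320:]=0
rows=[r for r in range(135,296,10)]
P=np.array([onz(i,(np.mean(np.flatnonzero(m[r])),r),.117) for r in rows if m[r].any()])
W=[np.ptp(np.flatnonzero(m[r])) for r in rows if m[r].any()];print("px widths",W)
v=np.polyfit(P[:,1],P[:,0],1);print("x=f(y)",v,"dir",90-np.degrees(np.arctan(v[0])))
r=cv2.inRange(h,(0,150,100),(6,255,255));r[:,:305]=0;r[:,340:]=0;r[:285]=0;r[315:]=0
ys,xs=np.nonzero(r);print("cap",xs.mean(),ys.min(),ys.max(),onz(i,(xs.mean(),ys.max()),.112))
c=onz(i,(319.5,100),.112);print("neck end",c)
for q in ((291,128),(349,128)):print("foot",onz(i,q,.012))
cap=onz(i,(xs.mean(),ys.max()),.112);d=(c-cap)/np.linalg.norm(c-cap);print("len",np.linalg.norm(c-cap),"grip",cap+.113*d)
for q in ((475,175),(445,240),(425,300)):print("case",onz(i,q,.13),onz(i,q,0.0))
E
```

```text
px widths [np.int64(19), np.int64(19), np.int64(18), np.int64(18), np.int64(19), np.int64(18), np.int64(18), np.int64(18), np.int64(18), np.int64(17), np.int64(18), np.int64(18), np.int64(17), np.int64(21), np.int64(31), np.int64(31), np.int64(39)]
x=f(y) [-0.11587652  0.47927141] dir 96.60975706735177
cap 322.70714285714286 299 309 [ 0.53149101 -0.41459672  0.112     ]
neck end [ 0.50270212 -0.20583292  0.112     ]
foot [ 0.47274512 -0.23629212  0.012     ]
foot [ 0.54074345 -0.22809501  0.012     ]
len 0.21073946781119596 grip [ 0.5160542  -0.30265609  0.112     ]
case [ 0.64958414 -0.2526967   0.13      ] [ 0.70797976 -0.26553654  0.        ]
case [ 0.63688725 -0.31662145  0.13      ] [ 0.69020272 -0.35503823  0.        ]
case [ 0.63146783 -0.38186591  0.13      ] [ 0.68261493 -0.44638767  0.        ]
```

Call:
move_arm([
  [[-0.13,0.11,0.94],[0,0,-0.5],1],
  [[0,0,0.94],[0,0,0],1],
  [[0,0,0.94],[0,0,0],1],
  [[0,0,0.94],[0,0,0],1],
  [[0,0,0.94],[0,0,0],0.7],
])

```text
clock: 3.28
position: [0.5158, -0.3041, 0.1635]
ee_rot: [0.664, 0.748, -0.0, -0.0]
ft_force: [0.1, -0.0, -0.7]
grip_width: 0.819
```

Call:
move_arm([
  [[0,0,0.94],[0,0,0],0.7],
  [[0,0,0.94],[0,0,0],0.7],
  [[0,0,0.94],[0,0,0],0.7],
  [[0,0,0],[0,0,0],0.5],
  [[0,0,0],[0,0,0],0.35],
])

```text
clock: 3.9
position: [0.5165, -0.3043, 0.095]
ee_rot: [0.663, 0.748, 0.0, 0.0]
ft_force: [-0.3, 0.0, 0.2]
grip_width: 0.351
```

Call:
move_arm([
  [[0,0,0],[0,0,0],0.25],
  [[0,0,0],[0,0,0],0.1],
  [[0,0,0],[0,0,0],0],
  [[0,0,0],[0,0,0],0],
  [[0,0,0],[0,0,0],0],
])

```text
clock: 4.53
position: [0.5161, -0.3042, 0.0941]
ee_rot: [0.663, 0.749, -0.0, 0.0]
ft_force: [-0.4, -0.6, 0.0]
grip_width: -0.004
```

Call:
move_arm([
  [[0,0,0],[0,0,0],0],
  [[0,0,0],[0,0,0],0],
])

```text
clock: 4.78
position: [0.5161, -0.3042, 0.094]
ee_rot: [0.663, 0.749, -0.0, -0.0]
ft_force: [0.2, 0.9, -0.2]
grip_width: -0.001
```

The gripper shut to 0 with an 18 mm handle expected between the pads, so the grasp missed. I need a look.

```bash
python3 - <<'E'
from h import *
w=camera("wrist")[:,:,::-1];s=camera("scene")[:,:,::-1]
cv2.imwrite("pics/w2.png",w);cv2.imwrite("pics/s2.png",s)
a=cv2.resize(w,(480,360));b=cv2.resize(s[170:290,300:400],(320,384))[:360]
cv2.imwrite("pics/c3.png",np.hstack([a,b]))
i=camera_info("wrist");o=get_obs();print(o["position"],proj(i,o["position"]),i["origin"])
E
```

```text
[ 0.51608261 -0.30415423  0.09404985] [317.49850536 278.89296722] [ 0.5065813  -0.22355602  0.26731911]
```

View pics/c3.png

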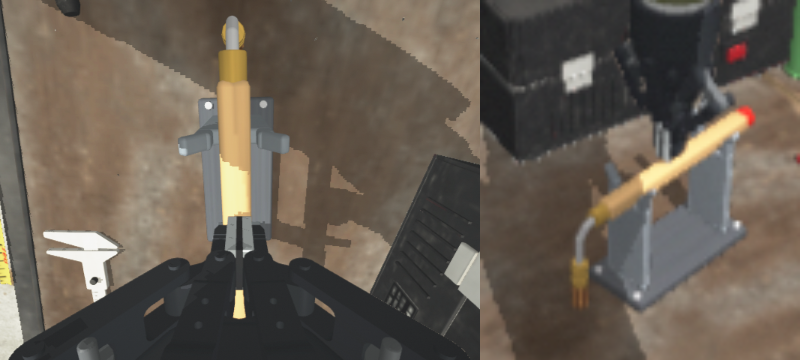

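The wrist part shows closed fingers at about (238,235) over the handle; the scene part has the handle apparently passing in front of the fingertips at (690,150). I'll enlarge to tell whether the pads straddle it.

```bash
python3 - <<'E'
from h import *
w=cv2.imread("pics/w2.png");s=cv2.imread("pics/s2.png")
a=cv2.resize(w[250:450,260:380],(360,600),interpolation=cv2.INTER_CUBIC)
b=cv2.resize(s[170:270,325:398],(438,600),interpolation=cv2.INTER_CUBIC)
cv2.imwrite("pics/c4.png",np.hstack([a,b]))
i=camera_info("scene")
for z in (.094,.113,.148):
    p=proj(i,[.5161,-.3042,z]);print(z,p,"crop",360+(p[0]-325)*6,(p[1]-170)*6)
i=camera_info("wrist")
for z in (.094,.113,.148):
    p=proj(i,[.5161,-.3042,z]);print(z,p,"crop",(p[0]-260)*3,(p[1]-250)*3)
E
```

```text
0.094 [359.01571759 226.42889109] crop 564.0943055307532 338.57334651829717
0.113 [359.22083705 221.39877572] crop 565.325022316597 308.39265430013495
0.148 [359.60867888 211.88778593] crop 567.652073273113 251.3267155704154
0.094 [317.52082184 278.93472885] crop 172.56246553319733 86.80418655824667
0.113 [317.4385023  295.90471358] crop 172.31550690036386 137.7141407531626
0.148 [317.23079954 338.72215984] crop 171.6923986208285 266.1664795342366
```

View pics/c4.png

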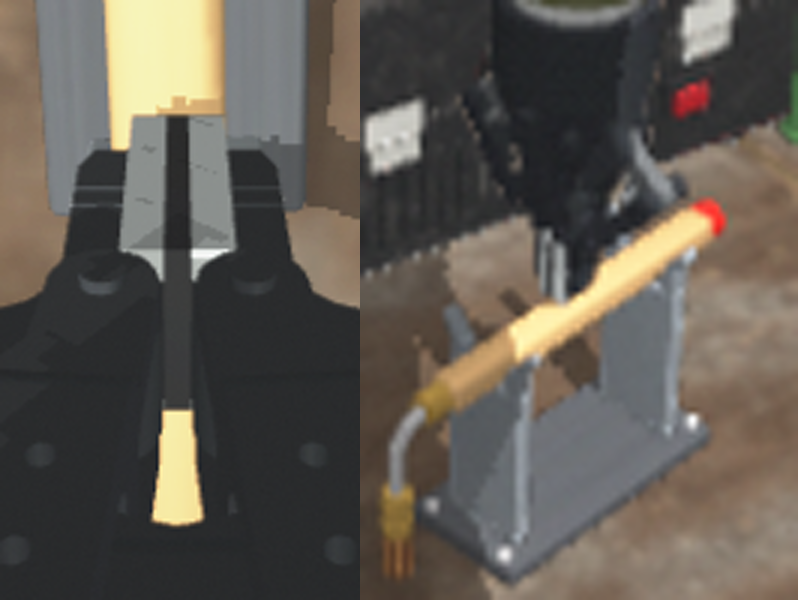

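The pads cover the top of the handle with only a ~3 mm gap between them, and the scene crop shows the tips ending at the handle's upper face (560,300). The fingers shut just above the handle, although the reported TCP (z 0.094) should be below it. I'll cross-check heights using two wrist views and the known 70 mm foot.

```bash
python3 - <<'E'
from h import *
import pickle
i1=pickle.load(open("w1.pkl","rb"));i2=camera_info("wrist");sc=camera_info("scene")
k=4/3
# brass end, foot bolts L/R (w1 px, w2 px, scene px)
S3=lambda x,y:(325+(x-360)/6-.4,170+y/6-.4)
obs={"brass/neck end":((319.3,101),(232*k,51*k),S3(432,393)),"boltL":((297,134),(208*k,105*k),S3(504,553)),"boltR":((344,134),(263*k,104*k),S3(432,505))}
for n,(a,b,c) in obs.items():
    print(n,"w1+w2",tri([ray(i1,a),ray(i2,b)]),"w1+sc",tri([ray(i1,a),ray(sc,c)]),"w2+sc",tri([ray(i2,b),ray(sc,c)]))
    for nm,i,p in(("w1",i1,a),("w2",i2,b),("sc",sc,c)): print("   ",nm,onz(i,p,.108 if n[1]=="r" else .012))
# finger tip: wrist front lower edge between pads + scene
print("tip",tri([ray(i2,(260+176/3,250+115/3)),ray(sc,S3(560,300))]))
o=get_obs();print(o["joint_pos"])
E
```

```text
brass/neck end w1+w2 [ 0.50212592 -0.20776476  0.1322486 ] w1+sc [ 0.50131284 -0.20875461  0.12139651] w2+sc [ 0.50006494 -0.20828543  0.12260791]
    w1 [ 0.50261359 -0.20652323  0.108     ]
    w2 [ 0.50066696 -0.20523394  0.108     ]
    sc [ 0.51208603 -0.21956605  0.108     ]
boltL w1+w2 [ 0.48022384 -0.24218682  0.00899927] w1+sc [ 0.48117417 -0.24130086  0.01475362] w2+sc [ 0.4811482  -0.24095068  0.01501913]
    w1 [ 0.48046787 -0.24223449  0.012     ]
    w2 [ 0.4804442  -0.24177833  0.012     ]
    sc [ 0.48385571 -0.2422251   0.012     ]
boltR w1+w2 [ 0.55247995 -0.24419444 -0.22171577] w1+sc [ 0.53562632 -0.2363092   0.00829909] w2+sc [ 0.53058912 -0.23421906  0.01326908]
    w1 [ 0.5358468  -0.23555901  0.012     ]
    w2 [ 0.53035421 -0.23472001  0.012     ]
    sc [ 0.53201779 -0.23458433  0.012     ]
tip [ 0.51517781 -0.29669143  0.12309783]
[ 0.77418314  0.38464581 -0.39305138  1.64482352  0.15856535  1.14370019
  0.46260823]
```

Wrist and scene both put the fingertips at z ≈ 0.12. The wrist image of the open fingers agrees: 85 mm spans ~210 px, which puts the tips about 0.03 m behind the reported TCP. So the real fingers end some 28 mm behind where the state says. I'll reopen, go 28 mm lower (safe either way: the body clears the prongs) and close again.

Call:
move_arm([
  [[0,0,-0.2],[0,0,0],0.7],
  [[0,0,0],[0,0,0],0.7],
  [[0,0,0],[0,0,0],0.7],
  [[0,0,0],[0,0,0],0.7],
  [[0,0,0.45],[0,0,0],0.7],
])

```text
clock: 5.5
position: [0.5166, -0.3045, 0.0881]
ee_rot: [0.663, 0.749, 0.0, 0.001]
ft_force: [-0.0, 0.1, -0.6]
grip_width: 0.702
```

Call:
move_arm([
  [[0,0,0.45],[0,0,0],0.7],
  [[0,0,0.45],[0,0,0],0.7],
  [[0,0,0],[0,0,0],0.7],
  [[0,0,0],[0,0,0],0.4],
  [[0,0,0],[0,0,0],0.2],
])

```text
clock: 6.12
position: [0.5164, -0.3043, 0.0658]
ee_rot: [0.663, 0.749, 0.0, 0.0]
ft_force: [0.6, 0.2, 0.7]
grip_width: 0.283
```

Call:
move_arm([
  [[0,0,0],[0,0,0],0],
  [[0,0,0],[0,0,0],0],
  [[0,0,0],[0,0,0],0],
  [[0,0,0],[0,0,0],0],
  [[0,0,0],[0,0,0],0],
])

```text
clock: 6.75
position: [0.5165, -0.3044, 0.066]
ee_rot: [0.663, 0.749, 0.0, 0.001]
ft_force: [-0.6, 0.2, 5.9]
grip_width: 0.198
```

Grip width is 0.198 (≈17 mm), so the brush is held with its axis ≈46 mm above the reported TCP. Lift, then carry towards the pot.

Call:
move_arm([
  [[0,0,-0.5],[0,0,0],0],
  [[0,0,-1],[0,0,0],0],
  [[0,0,-1],[0,0,0],0],
  [[0,0,-1],[0,0,0],0],
  [[0,0,-1],[0,0,0],0],
])

```text
clock: 7.38
position: [0.5158, -0.304, 0.179]
ee_rot: [0.663, 0.749, -0.0, -0.0]
ft_force: [1.7, -0.2, -0.9]
grip_width: 0.198
```

Call:
move_arm([
  [[0.5,0.08,-0.3],[0,0,0],0],
  [[0.96,0.15,0],[0,0,0],0],
  [[0.96,0.15,0],[0,0,0],0],
  [[0.96,0.15,0],[0,0,0],0],
  [[0.96,0.15,0],[0,0,0],0],
])

```text
clock: 8.0
position: [0.5193, -0.1915, 0.1844]
ee_rot: [0.662, 0.749, -0.0, -0.001]
ft_force: [-0.4, 0.3, -0.5]
grip_width: 0.201
```

Call:
move_arm([
  [[0.96,0.15,0],[0,0,0],0],
  [[0.96,0.15,0],[0,0,0],0],
  [[0.96,0.15,0],[0,0,0],0],
  [[0.96,0.15,0],[0,0,0],0],
  [[0.96,0.15,0],[0,0,0],0],
])

```text
clock: 8.62
position: [0.5229, -0.0703, 0.1844]
ee_rot: [0.662, 0.749, -0.0, -0.001]
ft_force: [0.3, -0.2, -0.2]
grip_width: 0.195
```

Call:
move_arm([
  [[0.96,0.15,0],[0,0,0],0],
  [[0.96,0.15,0],[0,0,0],0],
  [[0.96,0.15,0],[0,0,0],0],
  [[0.96,0.15,0],[0,0,0],0],
  [[0.96,0.15,0],[0,0,0],0],
])

```text
clock: 9.25
position: [0.5266, 0.0508, 0.1844]
ee_rot: [0.662, 0.749, -0.001, -0.0]
ft_force: [0.3, 0.3, -1.3]
grip_width: 0.201
```

Call:
move_arm([
  [[0.96,0.15,0],[0,0,0],0],
  [[0.96,0.15,0],[0,0,0],0],
  [[0.5,0.08,0],[0,0,0],0],
  [[0,0,0],[0,0,0],0],
])

```text
clock: 9.75
position: [0.5293, 0.1108, 0.1849]
ee_rot: [0.662, 0.749, -0.0, -0.0]
ft_force: [0.3, -0.5, -0.8]
grip_width: 0.195
```

```bash
python3 - <<'E'
from h import *
import pickle
o=get_obs();i=camera_info("wrist");im=camera("wrist");cv2.imwrite("pics/w3.png",im[:,:,::-1]);cv2.imwrite("pics/s3.png",camera("scene")[:,:,::-1])
pickle.dump((o,i),open("w3.pkl","wb"))
print(o["clock"],o["position"],o["ee_rot"],o["grip_width"])
E
```

```text
9.75 [0.52928848 0.11078063 0.1848883 ] [ 6.62020237e-01  7.49485874e-01 -2.79296148e-04 -2.29532636e-04] 0.195202994080721
```

View pics/w3.png

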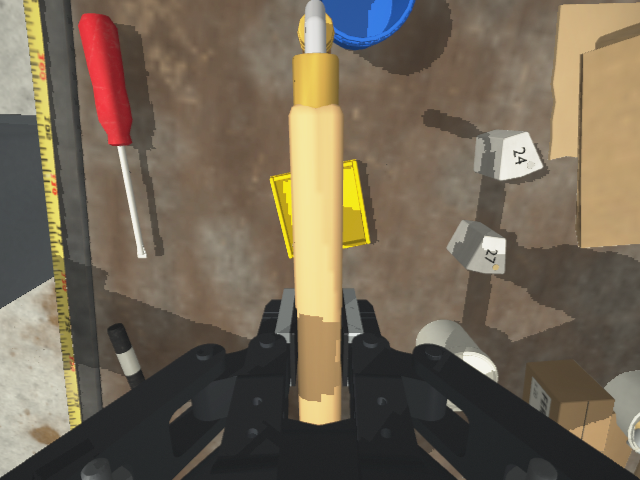

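The wrist view shows the brush held straight (wood from (319,420) to (315,105)), the yellow tray at (320,205) with its die hidden under the handle, and the blue pot partly in view at (370,20). The bystander dies "24" (515,155) and "27" (490,250) are well to the side. I'll take pot and die positions from the scene picture and check the grip lengthwise.

```bash
python3 - <<'E'
from h import *
import pickle
from scipy.optimize import least_squares
o,iw=pickle.load(open("w3.pkl","rb"));i=camera_info("scene")
s0=cv2.imread("pics/scene0.png");s3=cv2.imread("pics/s3.png")
hs=cv2.cvtColor(s0,cv2.COLOR_BGR2HSV)
m=np.zeros(hs.shape[:2],np.uint8);m[290:370,130:210]=cv2.inRange(hs,(100,120,40),(125,255,255))[290:370,130:210]
c=max(cv2.findContours(m,0,1)[0],key=len)[:,0]
up=np.array([onz(i,p,.062)[:2] for p in c if p[1]<326])
r=least_squares(lambda v:np.hypot(up[:,0]-v[0],up[:,1]-v[1])-.0375,[.52,.29]);print("pot",r.x,"rms",np.sqrt(np.mean(r.fun**2)),len(up))
r=least_squares(lambda v:np.hypot(up[:,0]-v[0],up[:,1]-v[1])-v[2],[.52,.29,.0375]);print("pot free",r.x)
# grip check: wood/brass boundary
T=o["position"];b=onz(iw,(316,105),T[2]+.046+.008);print("wood end from TCP",(b-T)[:2],np.hypot(*(b-T)[:2]))
P=[(145+x/5-.4,250+y/5-.4) for x,y in((420,235),(465,190),(500,225),(450,262))]
Q=np.array([onz(i,p,.060) for p in P]);print("die corners",Q[:,:2].round(4).tolist(),Q.mean(0))
# wrist tray corners
for q in((272,178),(357,160),(370,243),(290,257)):print("tray w3",onz(iw,q,.014)[:2])
a=cv2.resize(s3[220:345,140:300],(800,625))[:600];cv2.imwrite("pics/c5.png",a)
E
```

```text
pot [0.53966618 0.28542111] rms 0.0009216479889236888 40
pot free [0.53927722 0.28570626 0.03788872]
wood end from TCP [-0.01079347  0.0841194 ] 0.08480903849208812
die corners [[0.5312, 0.1166], [0.5452, 0.0829], [0.5124, 0.0799], [0.5055, 0.1127]] [0.52358428 0.09801417 0.06      ]
tray w3 [0.48239591 0.1310019 ]
tray w3 [0.56046249 0.15793441]
tray w3 [0.5866609  0.07763214]
tray w3 [0.50763051 0.05231049]
```

View pics/c5.png

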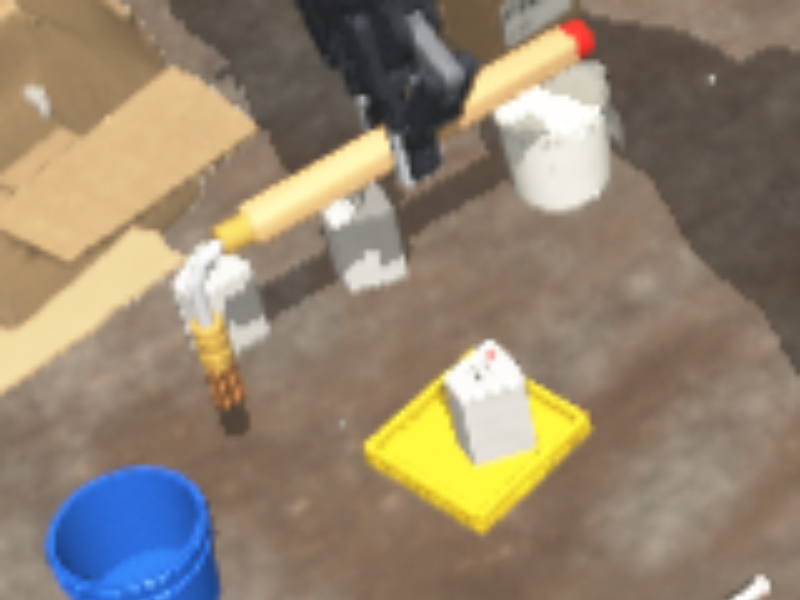

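The scene crop shows the brush bristles ending at crop (230,405), the pot rim centred near (130,530), and the die upright in its tray with top face near (488,370). I'll move over the pot, checking the expected tip against this picture.

Call:
move_arm([
  [[0.58,0.32,0],[0,0,0],0],
  [[0.58,0.32,0],[0,0,0],0],
  [[0.58,0.32,0],[0,0,0],0],
  [[0.58,0.32,0],[0,0,0],0],
  [[0,0,0],[0,0,0],0],
])

```text
clock: 10.48
position: [0.5547, 0.173, 0.1851]
ee_rot: [0.662, 0.75, 0.0, -0.001]
ft_force: [0.3, 0.5, -1.1]
grip_width: 0.193
```

```bash
python3 - <<'E'
from h import *
import pickle
o,iw=pickle.load(open("w3.pkl","rb"));i=camera_info("scene")
T=o["position"];e=T+[-.0145,.113,-.046];p=proj(i,e);print("expected tip",e,"crop",(p[0]-140)*5,(p[1]-220)*5)
p=(140+230/5-.4,220+405/5-.4);print("seen at z",onz(i,p,e[2]))
# die top corners from s3 crop
P=[(140+x/5-.4,220+y/5-.4) for x,y in((443,378),(488,342),(524,375),(475,398))]
Q=np.array([onz(i,p,.060) for p in P]);print("die",Q.mean(0),Q[:,:2].round(3).tolist())
s=camera("scene")[:,:,::-1];cv2.imwrite("pics/s4.png",s)
o=get_obs();print(o["position"],"tip pred",o["position"]+[-.0145,.113,-.046])
a=np.hstack([cv2.resize(s[240:360,130:250],(600,600))]);cv2.imwrite("pics/c6.png",a)
E
```

```text
expected tip [0.51478848 0.22378063 0.1388883 ] crop 230.85012064095665 395.7175186986598
seen at z [0.51134905 0.22671453 0.1388883 ]
die [0.52685426 0.0970394  0.06      ] [[0.536, 0.115], [0.545, 0.084], [0.513, 0.08], [0.514, 0.108]]
[0.55469163 0.17179049 0.18504861] tip pred [0.54019163 0.28479049 0.13904861]
```

View pics/c6.png

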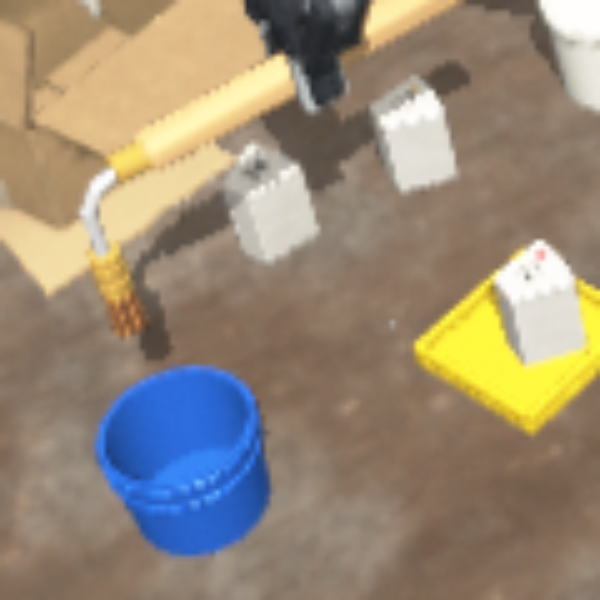

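The tip agrees with the prediction within 4 mm, or ~7 mm low in z. The crop shows the bristles at (125,335), hanging above and behind the pot rim at (180,430), as expected at that height. Dip.

Call:
move_arm([
  [[0,0,0.79],[0,0,0],0],
  [[0,0,0.79],[0,0,0],0],
  [[0,0,0.79],[0,0,0],0],
  [[0,0,0.79],[0,0,0],0],
  [[0,0,0.79],[0,0,0],0],
])

```text
clock: 11.15
position: [0.5546, 0.1709, 0.085]
ee_rot: [0.663, 0.749, -0.0, -0.0]
ft_force: [-0.7, -0.5, -1.4]
grip_width: 0.197
```

Call:
move_arm([
  [[0,0,0.6],[0,0,0],0],
  [[0,0,0.2],[0,0,0],0],
  [[0,0,0],[0,0,0],0],
  [[0,0,0],[0,0,0],0],
  [[0,0,0],[0,0,0],0],
])

```text
clock: 11.78
position: [0.5552, 0.1711, 0.0672]
ee_rot: [0.663, 0.749, 0.0, 0.0]
ft_force: [-0.4, -0.1, -1.4]
grip_width: 0.203
```

```bash
python3 - <<'E'
from h import *
o=get_obs();print(o["clock"],o["position"],o["ft_force"],o["grip_width"])
i=camera_info("scene");s=camera("scene")[:,:,::-1];cv2.imwrite("pics/s5.png",s)
e=o["position"]+[-.0145,.113,-.046];print(e,proj(i,e))
hs=cv2.cvtColor(s,cv2.COLOR_BGR2HSV)
m=np.zeros(hs.shape[:2],np.uint8);m[290:370,130:210]=cv2.inRange(hs,(100,120,40),(125,255,255))[290:370,130:210]
print("pot bbox",cv2.boundingRect(m),"was 149 313 35 38")
E
```

```text
11.775 [0.55519373 0.17108992 0.06716332] [-0.40764086 -0.05971483 -1.35101255] 0.20333385140333252
[0.54069373 0.28408992 0.02116332] [169.26240587 334.88009714]
pot bbox (149, 313, 35, 38) was 149 313 35 38
```

The pot hasn't moved and nothing is touched. I go 7 mm deeper for margin, and dwell.

Call:
move_arm([
  [[0,0,0.14],[0,0,0],0],
  [[0,0,0.14],[0,0,0],0],
  [[0,0,0],[0,0,0],0],
  [[0,0,0],[0,0,0],0],
  [[0,0,0],[0,0,0],0],
])

```text
clock: 12.45
position: [0.5549, 0.171, 0.0596]
ee_rot: [0.663, 0.749, 0.0, 0.0]
ft_force: [0.2, -0.1, 0.2]
grip_width: 0.194
```

```bash
python3 - <<'E'
from h import *
F=[]
for k in range(6):
    camera("top");F.append(get_obs()["ft_force"])
print(np.mean(F,0),np.std(F,0))
E
```

```text
[ 0.14504157  0.13672382 -1.0173204 ] [0.29224626 0.28696589 0.31971658]
```

Call:
move_arm([
  [[0,0,-0.5],[0,0,0],0],
  [[0,0,-1],[0,0,0],0],
  [[0,0,-1],[0,0,0],0],
  [[0,0,-1],[0,0,0],0],
  [[0,0,-1],[0,0,0],0],
])

```text
clock: 13.38
position: [0.5549, 0.1711, 0.1739]
ee_rot: [0.663, 0.749, 0.0, 0.0]
ft_force: [0.4, -0.2, -1.7]
grip_width: 0.196
```

```bash
python3 - <<'E'
from h import *
import pickle
F=[]
for k in range(5):
    im=camera("wrist");F.append(get_obs()["ft_force"])
print(np.mean(F,0),np.std(F,0))
cv2.imwrite("pics/w4.png",im[:,:,::-1]);o=get_obs();i=camera_info("wrist");pickle.dump((o,i),open("w4.pkl","wb"))
print(o["clock"],o["position"])
print("die pred px",proj(i,[.525,.0975,.06]))
s=camera("scene");cv2.imwrite("pics/s6.png",s[:,:,::-1])
hs=cv2.cvtColor(s,cv2.COLOR_RGB2HSV)
m=np.zeros(hs.shape[:2],np.uint8);m[290:370,130:210]=cv2.inRange(hs,(100,120,40),(125,255,255))[290:370,130:210]
print("pot bbox",cv2.boundingRect(m),"was 149 313 35 38")
E
```

```text
[ 0.25563944  0.09426538 -0.4573145 ] [0.35617895 0.69552572 1.36164601]
13.625 [0.55454696 0.17084355 0.17163836]
die pred px [274.56779401 296.33775429]
pot bbox (149, 313, 35, 38) was 149 313 35 38
```

View pics/w4.png

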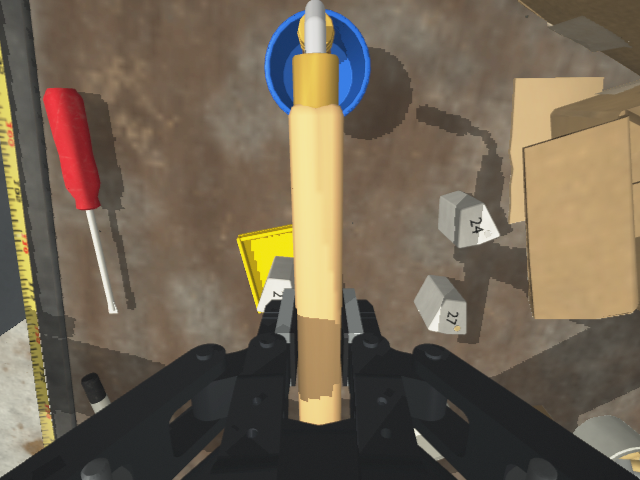

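No floor contact during the dip (mean Fz ≈ brush weight) and the pot hasn't moved. The wrist view shows the pot centred under the bristles and the die half-hidden at (278,295). I'll step sideways so the camera sees the die top clear of the handle.

Call:
move_arm([
  [[-0.93,0.25,0],[0,0,0],0],
  [[-0.93,0.25,0],[0,0,0],0],
  [[-0.93,0.25,0],[0,0,0],0],
  [[-0.93,0.25,0],[0,0,0],0],
  [[-0.93,0.25,0],[0,0,0],0],
])

```text
clock: 14.3
position: [0.5996, 0.0585, 0.1709]
ee_rot: [0.663, 0.749, -0.001, -0.001]
ft_force: [0.3, 0.3, -0.2]
grip_width: 0.195
```

Call:
move_arm([
  [[0,0,0],[0,0,0],0],
  [[0,0,0],[0,0,0],0],
])

```text
clock: 14.55
position: [0.5993, 0.0603, 0.1715]
ee_rot: [0.663, 0.749, -0.0, -0.001]
ft_force: [0.6, 0.2, -1.2]
grip_width: 0.194
```

```bash
python3 - <<'E'
from h import *
import pickle
o=get_obs();i=camera_info("wrist");im=camera("wrist")[:,:,::-1];cv2.imwrite("pics/w5.png",im);pickle.dump((o,i),open("w5.pkl","wb"))
print(o["clock"],o["position"]);p=proj(i,[.525,.0975,.06]);print(p)
x0,y0=int(p[0])-60,int(p[1])-60;print("crop origin",x0,y0)
a=cv2.resize(im[y0:y0+120,x0:x0+120],(600,600),interpolation=cv2.INTER_CUBIC);cv2.imwrite("pics/c7.png",a)
E
```

```text
14.55 [0.59931789 0.06026639 0.17145034]
[229.57808493 164.49691074]
crop origin 169 104
```

View pics/c7.png

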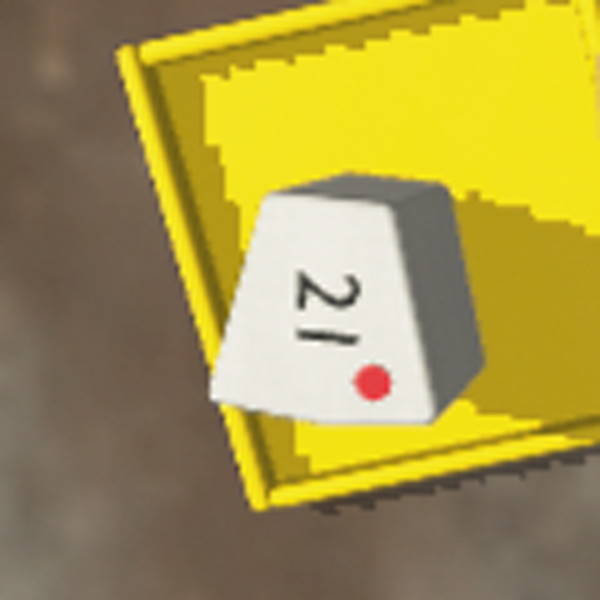

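The die "21" stands upright in its tray, with top face corners at crop (265,193), (390,207), (435,423) and (210,395), centre about (325,312) → pixel (234,166).

```bash
python3 - <<'E'
from h import *
import pickle
o,i=pickle.load(open("w5.pkl","rb"))
C=[onz(i,(169+x/5-.4,104+y/5-.4),.06) for x,y in((265,193),(390,207),(435,423),(310,424),(210,395),(325,312))]
print(np.round(C,4)[:,:2].tolist())
D=C[-1];q=R.from_quat(o["ee_rot"]).as_matrix()
T=D+[.0145,-.113,0];d=T-o["position"];d[2]=0;print(D,"TCP",T,"tool shift units",q.T@d/.025)
b=cv2.imread("pics/w5.png");print(onz(i,(234,166),.06))
# wood end in this view for grip drift
h=cv2.cvtColor(b,cv2.COLOR_BGR2HSV);print("wood/brass col",h[60:130:5,316].tolist())
E
```

```text
[[0.5181, 0.1137], [0.5373, 0.114], [0.5465, 0.0813], [0.5267, 0.0787], [0.5107, 0.0814], [0.5282, 0.0967]]
[0.52818297 0.09672232 0.06      ] TCP [ 0.54268297 -0.01627768  0.06      ] tool shift units [-2.76266506e+00 -2.62184931e+00  1.05762059e-03]
[0.52849414 0.09676102 0.06      ]
wood/brass col [[22, 158, 229], [22, 160, 229], [22, 158, 228], [21, 158, 228], [22, 159, 226], [22, 158, 226], [21, 159, 226], [22, 159, 225], [21, 160, 225], [21, 159, 224], [19, 115, 228], [21, 107, 238], [21, 108, 239], [21, 108, 239]]
```

Call:
move_arm([
  [[-0.69,-0.655,0],[0,0,0],0],
  [[-0.69,-0.655,0],[0,0,0],0],
  [[-0.69,-0.655,0],[0,0,0],0],
  [[-0.69,-0.655,0],[0,0,0],0],
  [[0,0,0],[0,0,0],0],
])

```text
clock: 15.22
position: [0.5425, -0.0178, 0.1721]
ee_rot: [0.663, 0.748, -0.0, 0.0]
ft_force: [1.2, -0.0, -0.7]
grip_width: 0.2
```

Call:
move_arm([
  [[0,0,0.7],[0,0,0],0],
  [[0,0,0.7],[0,0,0],0],
  [[0,0,0.6],[0,0,0],0],
  [[0,0,0],[0,0,0],0],
  [[0,0,0],[0,0,0],0],
])

```text
clock: 15.85
position: [0.5435, -0.0168, 0.1223]
ee_rot: [0.663, 0.749, 0.0, 0.0]
ft_force: [0.2, 0.4, -0.4]
grip_width: 0.196
```

```bash
cat > f.py <<'E'
from h import *
F=[]
for k in range(5):
    im=camera("scene");F.append(get_obs()["ft_force"])
o=get_obs();print(o["clock"],o["position"],"F",np.mean(F,0),"tip pred",o["position"]+[-.0145,.113,-.046])
cv2.imwrite(f"pics/f_{o['clock']:.2f}.png",im[:,:,::-1])
hs=cv2.cvtColor(im,cv2.COLOR_RGB2HSV)
# bristle/ferrule pixels: orange-brown over white die / yellow tray region
i=camera_info("scene");p=proj(i,o["position"]+[-.0145,.113,-.046]);print("tip px",p)
E
python3 f.py
```

```text
16.1 [ 0.54350426 -0.01709523  0.12250815] F [-0.28332312 -0.04271073 -0.83557832] tip pred [0.52900426 0.09590477 0.07650815]
tip px [235.21686248 289.24624217]
```

```bash
python3 - <<'E'
from h import *
import glob
f=cv2.imread(sorted(glob.glob("pics/f_*.png"))[-1]).astype(int);s=cv2.imread("pics/s6.png").astype(int)
h=cv2.cvtColor(f.astype(np.uint8),cv2.COLOR_BGR2HSV)
for r in range(270,302):
    x=range(226,246); print(r,"".join("B" if (h[r,c,1]>90 and abs(f[r,c]-s[r,c]).sum()>60 and h[r,c,2]>60) else ("." if abs(f[r,c]-s[r,c]).sum()<40 else "s") for c in x))
E
```

```text
270 ...sssssssssss......
271 ....sssssssss.......
272 ..ssss.ssss.........
273 ..sssssB............
274 .ssssssBB...........
275 ssBBsssBB...........
276 ss.BBssBBs..........
277 ss.BBBBBBs..........
278 ss.BBBBBB...........
279 ss.sBBBBBB..........
280 s...BBBBBB..........
281 ss..BBBBBB..........
282 ssssBBBBBB..........
283 sssssBBBBBs.........
284 ssssBBBBBBs.........
285 ssssBBBBBBs.........
286 ssssBBBBBBB.........
287 ssssssBBBBBs........
288 .ssssBBBBBBs........
289 .ssssBBBBBBs........
290 ..sssBsBBBBB........
291 ..sssBBBBs..........
292 ..ssss.s............
293 ...ss...............
294 ....................
295 ....................
296 ....................
297 ....................
298 ....................
299 ....................
300 ....................
301 ....................
```

The bristle end shows at (234.5,290) against the predicted (235.2,289.2), so it is over the die centre. I lower in small steps and watch the force.

Call:
move_arm([
  [[0,0,0.28],[0,0,0],0],
  [[0,0,0.28],[0,0,0],0],
  [[0,0,0.08],[0,0,0],0],
  [[0,0,0.08],[0,0,0],0],
  [[0,0,0],[0,0,0],0],
])

```text
clock: 16.73
position: [0.5432, -0.017, 0.1041]
ee_rot: [0.663, 0.749, -0.0, 0.0]
ft_force: [-0.5, -1.0, 0.4]
grip_width: 0.195
```

```bash
python3 f.py
```

```text
16.975 [ 0.54332613 -0.01699581  0.10421138] F [-0.3670149   0.2448606  -0.22010158] tip pred [0.52882613 0.09600419 0.05821138]
tip px [236.20046159 294.03959654]
```

Contact is starting (+0.7 N). Press 2 mm, dwell, then another 1.5 mm and dwell.

Call:
move_arm([
  [[0,0,0.08],[0,0,0],0],
  [[0,0,0],[0,0,0],0],
  [[0,0,0],[0,0,0],0],
  [[0,0,0],[0,0,0],0],
])

```text
clock: 17.48
position: [0.5433, -0.017, 0.1021]
ee_rot: [0.663, 0.749, 0.0, 0.0]
ft_force: [-0.3, 0.2, 0.4]
grip_width: 0.198
```

```bash
python3 f.py
```

```text
17.725 [ 0.54328959 -0.01703195  0.10208792] F [-0.10675196 -0.27182373  0.49046371] tip pred [0.52878959 0.09596805 0.05608792]
tip px [236.33248859 294.58538106]
```

Call:
move_arm([
  [[0,0,0.07],[0,0,0],0],
  [[0,0,0],[0,0,0],0],
  [[0,0,0],[0,0,0],0],
  [[0,0,0],[0,0,0],0],
])

```text
clock: 18.23
position: [0.5433, -0.0171, 0.1004]
ee_rot: [0.663, 0.749, -0.0, 0.0]
ft_force: [0.6, -0.3, 1.7]
grip_width: 0.192
```

```bash
python3 f.py
```

```text
18.475 [ 0.54324224 -0.01702433  0.10031379] F [ 0.11574468 -1.36374316  0.66524904] tip pred [0.52874224 0.09597567 0.05431379]
tip px [236.43274685 295.05085627]
```

Fz rose ~1.5 N over baseline, and the bristles stayed on the die for over 1 s. Lift and return to the rest.

Call:
move_arm([
  [[0,0,-0.4],[0,0,0],0],
  [[0,0,-0.75],[0,0,0],0],
  [[0,0,-0.75],[0,0,0],0],
  [[0,0,-0.75],[0,0,0],0],
  [[0,0,-0.75],[0,0,0],0],
])

```text
clock: 19.1
position: [0.5433, -0.0171, 0.187]
ee_rot: [0.663, 0.749, 0.0, 0.0]
ft_force: [0.6, -0.3, -0.6]
grip_width: 0.195
```

Call:
move_arm([
  [[-0.94,-0.2,0],[0,0,0],0],
  [[-0.94,-0.2,0],[0,0,0],0],
  [[-0.94,-0.2,0],[0,0,0],0],
  [[-0.94,-0.2,0],[0,0,0],0],
  [[-0.94,-0.2,0],[0,0,0],0],
])

```text
clock: 19.73
position: [0.5326, -0.1375, 0.1861]
ee_rot: [0.663, 0.749, 0.0, 0.0]
ft_force: [-0.1, 0.9, -1.6]
grip_width: 0.193
```

Call:
move_arm([
  [[-0.94,-0.2,0],[0,0,0],0],
  [[-0.94,-0.2,0],[0,0,0],0],
  [[-0.94,-0.2,0],[0,0,0],0],
  [[-0.94,-0.2,0],[0,0,0],0],
  [[-0.94,-0.2,0],[0,0,0],0],
])

```text
clock: 20.35
position: [0.5221, -0.2571, 0.1862]
ee_rot: [0.663, 0.749, 0.0, 0.0]
ft_force: [-0.4, -0.0, -1.0]
grip_width: 0.196
```

Call:
move_arm([
  [[-0.94,-0.2,0],[0,0,0],0],
  [[-0.94,-0.25,0],[0,0,0],0],
  [[0,0,0],[0,0,0],0],
  [[0,0,0],[0,0,0],0],
])

```text
clock: 20.85
position: [0.5169, -0.3037, 0.1855]
ee_rot: [0.663, 0.749, 0.0, -0.0]
ft_force: [-0.3, 0.3, -0.8]
grip_width: 0.196
```

```bash
python3 - <<'E'
from h import *
o=get_obs();i=camera_info("wrist");w=camera("wrist")[:,:,::-1];cv2.imwrite("pics/w6.png",w);cv2.imwrite("pics/s7.png",camera("scene")[:,:,::-1])
q=R.from_quat(o["ee_rot"]).as_matrix();d=np.array([.5165,-.3044,o["position"][2]])-o["position"]
print(o["clock"],o["position"],o["ee_rot"],o["grip_width"],"to go units",q.T@d/.025)
# handle in tool view vs. before (w3)
for n in("w3","w6"):
    h=cv2.cvtColor(cv2.imread(f"pics/{n}.png"),cv2.COLOR_BGR2HSV)
    m=cv2.inRange(h,(15,60,150),(28,255,255));m[:,:280]=0;m[:,352:]=0
    print(n,[(r,np.flatnonzero(m[r]).min(),np.flatnonzero(m[r]).max()) for r in (70,95,120,150,270)if m[r].any()])
    print("  boundary col316 S",h[96:114,318,1].tolist())
E
```

```text
20.85 [ 0.51687358 -0.30370371  0.18548256] [ 6.62668477e-01  7.48912818e-01  2.63986317e-04 -1.03855826e-04] 0.19649249379621833 to go units [-2.58253512e-02 -1.82226248e-02 -1.77499689e-05]
w3 [(70, np.int64(293), np.int64(333)), (95, np.int64(293), np.int64(332)), (120, np.int64(288), np.int64(342)), (150, np.int64(289), np.int64(341)), (270, np.int64(294), np.int64(340))]
  boundary col316 S [158, 158, 159, 161, 160, 160, 159, 159, 159, 160, 160, 144, 115, 113, 111, 111, 109, 108]
w6 [(70, np.int64(300), np.int64(336)), (95, np.int64(299), np.int64(335)), (120, np.int64(285), np.int64(342)), (150, np.int64(291), np.int64(342)), (270, np.int64(295), np.int64(341))]
  boundary col316 S [155, 155, 155, 158, 156, 156, 156, 156, 156, 156, 156, 143, 118, 116, 115, 116, 114, 115]
```

The brush hasn't slipped in the grip (same wood/brass boundary row) and is within 1 mm of the lift-off position. Lower into the forks.

Call:
move_arm([
  [[-0.02,-0.01,0.8],[0,0,0],0],
  [[0,0,0.8],[0,0,0],0],
  [[0,0,0.8],[0,0,0],0],
  [[0,0,0.8],[0,0,0],0],
  [[0,0,0.6],[0,0,0],0],
])

```text
clock: 21.58
position: [0.5164, -0.3044, 0.0893]
ee_rot: [0.663, 0.749, -0.0, -0.0]
ft_force: [-0.4, 0.1, -0.7]
grip_width: 0.201
```

Call:
move_arm([
  [[0,0,0.4],[0,0,0],0],
  [[0,0,0.3],[0,0,0],0],
  [[0,0,0],[0,0,0],0],
  [[0,0,0],[0,0,0],0],
])

```text
clock: 22.08
position: [0.5168, -0.305, 0.0734]
ee_rot: [0.663, 0.749, 0.0, 0.0]
ft_force: [-0.3, 0.3, -0.5]
grip_width: 0.195
```

Call:
move_arm([
  [[0,0,0.12],[0,0,0],0],
  [[0,0,0.1],[0,0,0],0],
  [[0,0,0.04],[0,0,0],0],
  [[0,0,0],[0,0,0],0],
])

```text
clock: 22.58
position: [0.5164, -0.3049, 0.0663]
ee_rot: [0.663, 0.749, -0.0, -0.0]
ft_force: [0.8, -0.1, -1.6]
grip_width: 0.199
```

```bash
python3 f.py
```

```text
22.825 [ 0.51646176 -0.30491096  0.0664004 ] F [ 0.12672339 -0.14076861 -0.91068334] tip pred [ 0.50196176 -0.19191096  0.0204004 ]
tip px [331.06405291 263.50807786]
```

Call:
move_arm([
  [[0,0,0.06],[0,0,0],0],
  [[0,0,0],[0,0,0],0],
  [[0,0,0],[0,0,0],0],
])

```text
clock: 23.2
position: [0.5166, -0.305, 0.0659]
ee_rot: [0.663, 0.749, -0.0, 0.0]
ft_force: [-3.6, 2.0, 8.5]
grip_width: 0.198
```

```bash
python3 f.py
```

```text
23.45 [ 0.51661461 -0.30500831  0.06595526] F [-3.78493683  1.84538256  8.87976631] tip pred [ 0.50211461 -0.19200831  0.01995526]
tip px [331.06086291 263.57357091]
```

Now it is seated (Fz up ~9 N). Open gradually, then retreat upward.

Call:
move_arm([
  [[0,0,-0.03],[0,0,0],0.3],
  [[0,0,0],[0,0,0],0.35],
  [[0,0,0],[0,0,0],0.45],
  [[0,0,0],[0,0,0],0.6],
  [[0,0,0],[0,0,0],0.7],
])

```text
clock: 24.08
position: [0.5164, -0.3049, 0.0655]
ee_rot: [0.663, 0.749, -0.0, -0.0]
ft_force: [0.5, 0.5, 0.5]
grip_width: 0.705
```

Call:
move_arm([
  [[0,0,0],[0,0,0],0.7],
  [[0,0,-0.4],[0,0,0],0.7],
  [[0,0,-0.8],[0,0,0],0.7],
  [[0,0,-0.8],[0,0,0],0.7],
  [[0,0,-0.8],[0,0,0],0.8],
])

```text
clock: 24.7
position: [0.5168, -0.3051, 0.1378]
ee_rot: [0.663, 0.749, 0.0, 0.001]
ft_force: [0.0, 0.9, -0.7]
grip_width: 0.796
```

Call:
move_arm([
  [[0,0,-1],[0,0,0],1],
  [[0,0,-1],[0,0,0],1],
  [[0,0,-1],[0,0,0],1],
  [[0,0,-1],[0,0,0],1],
  [[0,0,-1],[0,0,0],1],
])

```text
clock: 25.32
position: [0.5164, -0.3048, 0.2627]
ee_rot: [0.663, 0.749, 0.0, 0.001]
ft_force: [-0.1, 0.1, -0.3]
grip_width: 0.997
```

Call:
move_arm([
  [[0,0,-0.6],[0,0,0],1],
  [[0,0,0],[0,0,0],1],
  [[0,0,0],[0,0,0],1],
])

```text
clock: 25.7
position: [0.5161, -0.3047, 0.2746]
ee_rot: [0.663, 0.749, -0.0, -0.001]
ft_force: [-0.6, 0.3, -1.1]
grip_width: 0.999
```

```bash
python3 - <<'E'
from h import *
o=get_obs();i=camera_info("wrist");w=camera("wrist")[:,:,::-1];s=camera("scene")[:,:,::-1]
cv2.imwrite("pics/w7.png",w)
print(o["clock"],o["position"],o["ft_force"],o["grip_width"])
h=cv2.cvtColor(w,cv2.COLOR_BGR2HSV)
for z,P in ((.112,[.516,-.304,.112]),):print("grip px",proj(i,P))
q=cv2.inRange(h,(0,150,100),(6,255,255));q[:,:300]=0;q[:,345:]=0;q[:270]=0;q[330:]=0
n,l,st,ce=cv2.connectedComponentsWithStats(q);k=1+np.argmax(st[1:,4]);cap=onz(i,(ce[k][0],st[k][1]+st[k][3]),.112);print("cap",cap,st[k],"was .5315 -.4146")
m=cv2.inRange(h,(8,60,90),(30,255,255));m[:,:300]=0;m[:,345:]=0
P=np.array([onz(i,(np.flatnonzero(m[r]).mean(),r),.117) for r in range(135,260,10)]);v=np.polyfit(P[:,1],P[:,0],1);print("dir",90-np.degrees(np.arctan(v[0])),"x at y=-.304",np.polyval(v,-.304),"residual",np.abs(P[:,0]-np.polyval(v,P[:,1])).max())
# same on w1
import pickle;i1=pickle.load(open("w1.pkl","rb"));h1=cv2.cvtColor(cv2.imread("pics/w1.png"),cv2.COLOR_BGR2HSV);m=cv2.inRange(h1,(8,60,90),(30,255,255));m[:,:300]=0;m[:,345:]=0
P=np.array([onz(i1,(np.flatnonzero(m[r]).mean(),r),.117) for r in range(135,260,10)]);v=np.polyfit(P[:,1],P[:,0],1);print("w1 dir",90-np.degrees(np.arctan(v[0])),np.polyval(v,-.304))
# scene change vs start, away from arm
s0=cv2.imread("pics/scene0.png")
d=np.abs(s.astype(int)-s0).sum(2)
for n,(x0,y0,x1,y1) in dict(brush=(325,195,390,275),pot=(140,305,195,355),die=(205,280,265,330),d1=(170,260,195,295),d2=(200,250,225,282),white=(235,230,268,265)).items(): print(n,(d[y0:y1,x0:x1]>90).mean().round(3))
a=cv2.resize(s[180:280,300:400],(500,500));cv2.imwrite("pics/c8.png",a)
E
```

```text
25.7 [ 0.51605868 -0.30473508  0.27463701] [-0.62868015  0.28193012 -1.13121799] 0.99853183855484
grip px [318.08448151 205.78334207]
cap [ 0.53240005 -0.41555003  0.112     ] [312 299  18  11 142] was .5315 -.4146
dir 98.64942790574662 x at y=-.304 0.5175788032737966 residual 0.001436266470217995
w1 dir 98.53672058243383 0.5154450843204214
brush 0.319
pot 0.0
die 0.0
d1 0.0
d2 0.0
white 0.001
```

```bash
python3 -c "
from workcell import *
print(get_obs()['clock'],hand_in())"
```

```text
the job is handed in; nothing more can be done
25.8 None
```

I did every step and handed the job in at 25.8 s; no verdict was reported. The brush was dipped in the blue pot, dabbed on the die in the yellow tray, and laid back in its rest.

**What happened**
- **Rest:** The brush lay in the larger rest, whose foot measured about 143 x 62 mm. The empty one measured about 100 x 44 mm.
- **Grasp:** The first try closed on air just above the handle. The real fingertips sit about 28 mm behind the reported TCP, so I went 28 mm lower and gripped it at about 17 mm.
- **Dip:** The estimated bristle end was about 10 mm above the pot floor, 1–2 mm off centre. I felt no contact, and the pot did not move.
- **Dab:** The bristles pressed with about 1.5 N, within a few mm of the die's centre, for over a second.

**Last checks**
- **Brush:** The wrist camera showed it within about 2 mm of where it started, at the same angle. The force showed it seated before I let go, and the gripper was open and well clear.
- **Other things:** The scene picture showed no change at the pot, the target die, the other two dies or the white pot.

**Disagreements and gaps**
- The reported TCP disagreed with the cameras by about 28 mm, as above.
- One scene-camera check of the bristle tip was 4 mm off, or about 7 mm low; a later one agreed within 1 pixel.
- I couldn't view the final close-up because the picture limit was reached, so the last checks are from measurements only. In them, 32% of the pixels around the brush had changed in the scene picture. I put that down to the arm and its shadow and did not confirm it.

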